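# Set the preload on a bench hardness tester with its coaxial knobs

## Task

A weld coupon lies ready under the indenter of the bench hardness tester. With the large outer knob on top, run the indenter down until it bears lightly on the coupon and the dial pointer stands between the first and the second long mark after zero (5 to 10 N); then leave that knob alone and, pinching the small inner knob lightly, bring the pointer up between the two tabs on the bezel without overshooting them, and let go. Leave this coupon and the two beside the tester where they lie.

Things in the scene. Friction and masses are not known exactly. Their poses are not given: they have to be found in the camera images.
- tester: Bench hardness tester bolted to the table: grey C-frame, 172x172 mm, head top 206 mm high; only the two coaxial knobs stand above it. (A post with a screw clamp, 280 mm high, stands at the table's right edge near x 0.40, y -0.25.) Origin on the table below its vertical spindle axis; its -x is the side with the dial and the opening (turned up to 0.55 rad to the robot's left, 0.15 to its right), z up.
- dial (a point): Centre of the load dial, tilted back on the front of the head: 93 mm across, white face, black pointer, zero at lower left, a long mark every 5 N, a short one every 1 N, 25 N at lower right. Two steel tabs on its bezel, at 13.5 and 16.5 N (just right of the top), enclose the preload.
- coarse_ring: Large outer knob: black, ribbed, 60 mm across, from 10 mm below to 9 mm above its origin, which lies on the spindle axis about 230 mm up; at least 8 mm free below it. Clockwise from above lowers the indenter 6 mm per rad; stays where left. Turns at about 0.15 N m (15 N a finger grips it well). It sinks with the spindle, at most 6 mm, as the small knob is turned.
- fine_cap: Small inner knob: bright steel, knurled, 26 mm across, 10.5 mm below to 11 mm above its origin, on the axis above the large knob, 254 mm up, 3 to 10 mm of stem between them. Clockwise from above lowers the indenter 0.8 mm per rad, 5 rad or more before its stop. Turns at about 0.05 N m; delicate: 10 to 15 N a finger is plenty, 80 N in all (both fingers, pinch and push) too much.
- load_pointer (a joint): Dial pointer, rad, clockwise from the front: 0.2 rad per N on the coupon (1.0 and 2.0: first and second long mark; 2.7 and 3.3: the tabs). It rests at 0 until the indenter bears, and alone shows the true load: the anvil yields 1 mm per 5 N and the contacts some more, so 0.05 rad on the large knob adds up to 1.5 N, 0.2 rad on the small one up to 0.8 N.
- coupon: The weld coupon to be tested: bright steel square with one cut corner, 60x60x10 mm, loose on the round anvil under the indenter. Origin at the centre of its underside.
- indenter_tip (a point): The point of the indenter, on the spindle axis under the head; at the start it is 5 to 12 mm above the top of the coupon.
- coupon_a: Bystander: dark steel coupon, 50x50x10 mm, beside the tester; origin at its underside.
- coupon_b: Bystander: bright steel coupon, 45x45x10 mm, beside the tester; origin at its underside.

How it is judged (in metres and radians):
On the way, in this order (a step that is already met when the one before it is completed fails the run):
1. the large knob has brought the indenter to bear lightly: the pointer stands at 4 to 11 N (value of joint load_pointer between 0.8 and 2.2 rad), for 0.3 s.
2. the small knob has brought the pointer up between the tabs (13.5 to 16.5 N) (value of joint load_pointer between 2.7 and 3.3 rad), for 0.5 s.
At the end, for the whole second after the job is handed in: The pointer stands between the two tabs (13.5 to 16.5 N on the coupon, 2.7 to 3.3 rad) with both knobs let go; the coupons lie where they lay (all of step 2 and distance of coupon from where it was at the start of the episode below 0.01 m and distance of each of coupon_a, coupon_b from where it was at the start of the episode below 0.03 m); the robot touches nothing.
It fails at once if the pointer overshoots the tabs: over 18 N (3.6 rad) on the coupon spoils the test spot (value of joint load_pointer above 3.6 rad).
It fails at once if the large knob is still touched when the load is above 11.5 N (2.3 rad): that part belongs to the small knob (contact force between the fingers and coarse_ring above 0.5 N and value of joint load_pointer above 2.3 rad).
It fails at once if the delicate small knob is squeezed or leaned on with over 80 N in all (contact force between the fingers and fine_cap above 80 N).
It fails at once if the coupon is shifted on the anvil by more than 10 mm (distance of coupon from where it was at the start of the episode above 0.01 m).
It fails at once if one of the two coupons beside the tester is moved by more than 30 mm (distance of any of coupon_a, coupon_b from where it was at the start of the episode above 0.03 m).
It also fails if it takes over 72 s, if anything falls off the work surface, if the arm or the gripper's body presses on something with over 40 N, if the wrist force passes 120 N, or if a joint passes its speed limit or range.

## Robot

A 6-joint arm with a two-finger parallel gripper is mounted at the origin on the work surface; the furniture and walls round the work are solid. World frame = base frame: x ahead of the robot, y to its left, z up, the work surface at z = 0. Lengths are in m, angles in degrees, forces in N, time in s.
With the tool pointing down it reaches from about 0.3 to 0.75 m from the base axis. Payload 8.5 kg.
Tool frame: the origin (TCP) lies at the very end of the fingers, on their centre line; the grasp point (between the pads) lies 19 mm behind it; z points along the fingers, y is the line along which they close (so a half turn about z gives the same grasp; the last joint's range is limited). The gripper opens to 85 mm and grips with 20 to 120 N. Pads are 22 mm wide; open, the fingers measure 114 mm over their backs; the gripper's body (76 mm by 85 mm) begins 54 mm behind the grasp point. The pads swing forward as they close: fully open they stand 13 mm farther back than shut.
Start: joints at [-80.117, 21.807, 74.336, -0, 83.858, -12.336], TCP at [0.208, -0.509, 0.231] pointing down, gripper open.
Joint ranges: [-178.18, 178.18], [-50.72, 133.34], [12.68, 142.11], [-81.47, 261.47], [9.98, 163.14], [-165.26, 165.26]. Speed limits (degrees/s): [136.94, 136.94, 180, 180, 180, 180].

## Interface

Orientations are given as a 3x3 rotation matrix whose columns are the frame's x, y, z axes.
In Python, from rig import env, imaging gives the robot as it stands. The module is installed in compiled form; this text tells all that it offers.
- The arm moves only by the tool arm_command, never from a script. Its arguments are lists of equal length, an entry for each row: "turn": the turn, a rotation vector about the tool's x, y, z in units of 5 degrees (1.0 is 5 degrees), a list of three; "xyz": the shift along the tool's x, y, z in units of 50 mm (1.0 is 50 mm), a list of three; "claw": the finger opening in mm, from 0 to 85.4. A call has 1 to 12 rows; each row shifts and turns the commanded pose from where the row before left it, along the tool's axes as they then stand; what a row does not reach is not made up. A row lasts 1/10 s, in which the tool goes at most 50 mm and 8.59 degrees, less where a joint would pass 70% of its speed; a pose out of reach is approached as far as the arm can. A call is refused whole if a number of a shift passes 1 or a number of a turn 1, either way. A call with a gripper value outside its range is refused whole. The fingers move at their own pace and stop on an object; "squeeze" is the grip in N (left out, the last holds). Time passes only in rows, so rows that do not move let the fingers close. It gives the time, the measured TCP pose, the force, the opening and the grip force at its end, in the units of the state.
- env.observe(): the state, without advancing time (a new reading comes with each control period).
- imaging.get_image(name): name is "scene" or "top"; returns (picture, depth): 384x512x3 uint8, blue, green, red; 384x512 float32, m along the optical axis (not along the pixel's ray), 0 where there is no reading.
- imaging.camera_info(name): a dict with "camera_matrix" (3x3 intrinsics, pixels), "k1" (the pictures are not rectified: a ray, as slopes to the right and down, at radius r is drawn at 1 + k1 r^2 times it, then the intrinsics apply), "rvec" (rotation vector, rad) and "tvec" (3), from world to camera coordinates, as OpenCV has them. Camera axes: x right, y down, z forward; pixel columns grow to the right and rows downward; lengths in m; the calibration is good to about 2 mm. A picture is of the moment at which its call begins. camera_info takes no time and is no camera call.
- env.close_job(): hands the job in; it is judged then, once.
The state is a dict: "time_s": time; "q": joint angles; "qvel": joint speeds; "joint_efforts": joint torques, N m; "position": TCP position; "tool_rot": TCP orientation; "ft_force": force on the tool from outside, world axes, zero at the start; "wrist_torque": the same for the moment, N m; "grip_width": finger opening in m; "gripper_force": force on a finger pad.
Only numpy, scipy, OpenCV 4.12 (cv2) and the standard library are available. Lean on these libraries where they do the work, as an engineer would, in place of code of your own. Each camera call takes 0.05 s, during which the arm holds its last target. There are 200 camera calls.

## Working session

There is one attempt and no reset: what is moved stays moved. The work goes in short steps, Python scripts to look and compute and a tool call to move; the robot and the scene stay as the last step left them, time stands still between calls to the robot, and variables do not carry over. Pictures are saved under pics/ and viewed, at most 10 in all, crops included, and the job is handed in when it is done.

Besides the shell and the picture viewer there is one more tool, called after "Call:" as name(argument=value, ...), one argument or row to a line, values as JSON. arm_command: Moves the arm, as the interface text tells. Its arguments: {"type":"object","properties":{"turn":{"type":"array"},"xyz":{"type":"array"},"claw":{"type":"array"},"squeeze":{"type":"number"}},"required":["turn","xyz","claw"]}

```bash
mkdir -p pics; python3 - <<'E'
from rig import env, imaging
import cv2,numpy as np
s=env.observe(); print(s['time_s'],s['position'],s['tool_rot'],s['grip_width'],s['ft_force'])
ims=[]
for n in("scene","top"):
    im,d=imaging.get_image(n); cv2.imwrite(f'pics/{n}0.png',im); np.save(f'pics/{n}0.npy',d); c=imaging.camera_info(n)
    R=cv2.Rodrigues(np.array(c['rvec'],float))[0]; print(n,c, 'campos',-R.T@np.array(c['tvec']).ravel())
E
```

```text
0.0 [ 0.20793426 -0.5088712   0.23068742] [[ 9.25731704e-01  3.78180814e-01 -2.88990372e-04]
 [ 3.78180820e-01 -9.25730609e-01  1.45127777e-03]
 [ 2.81318176e-04 -1.45278446e-03 -9.99998905e-01]] 0.08526427861658675 [0.21592282 0.0299326  1.15278791]
scene {'camera_matrix': array([[360.72959141,   0.        , 261.72310272],
       [  0.        , 360.72959141, 197.72091938],
       [  0.        ,   0.        ,   1.        ]]), 'k1': -0.0023367784460349003, 'rvec': array([ 0.15023933,  2.98598171, -0.88253117]), 'tvec': array([ 0.47565598, -0.05452113,  1.07473962])} campos [0.53230121 0.57990324 0.87444501]
top {'camera_matrix': array([[496.1124919 ,   0.        , 261.74091424],
       [  0.        , 496.1124919 , 186.83422899],
       [  0.        ,   0.        ,   1.        ]]), 'k1': -0.1601807189613528, 'rvec': array([ 1.9477458 , -1.81359869,  0.53725028]), 'tvec': array([0.12047362, 0.52074694, 0.7316398 ])} campos [0.02471399 0.1179454  0.89803462]
```

View pics/scene0.png

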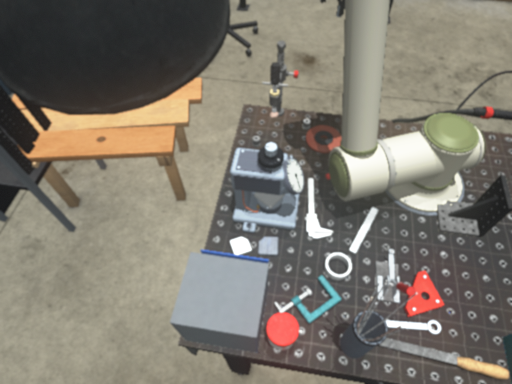

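View pics/top0.png

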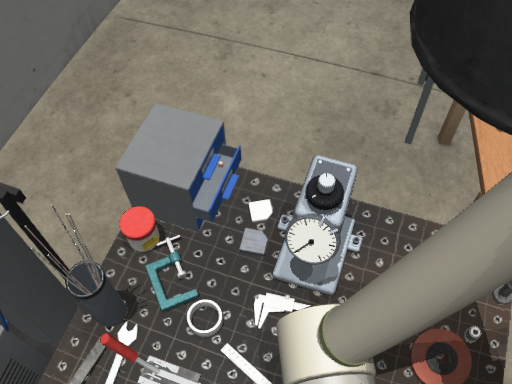

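The scene view shows the tester with its knobs at about (269,155). In the top view the cap is at (327,183), the black ring around it, and the dial at (311,241) with the pointer at lower left. I'll enlarge both.

```bash
cat > h.py <<'E'
from rig import env, imaging
import cv2,numpy as np
def cam(n):
    c=imaging.camera_info(n); R=cv2.Rodrigues(np.array(c['rvec'],float))[0]; t=np.array(c['tvec'],float).ravel()
    return c['camera_matrix'],np.array([c['k1'],0,0,0,0.]),R,t
def ray(n,uv):
    K,D,R,t=cam(n); p=cv2.undistortPoints(np.array([[uv]],float),K,D)[0,0]
    return -R.T@t, R.T@np.array([p[0],p[1],1.])
def onz(n,uv,z):
    o,d=ray(n,uv); return o+d*(z-o[2])/d[2]
def proj(n,P):
    K,D,R,t=cam(n); return cv2.projectPoints(np.array(P,float).reshape(-1,1,3),cv2.Rodrigues(R)[0],t,K,D)[0][:,0]
def bright(im,box,th):
    x0,y0,x1,y1=box; g=cv2.cvtColor(im[y0:y1,x0:x1],cv2.COLOR_BGR2GRAY); return g
E
python3 - <<'E'
from h import *
a=cv2.imread('pics/top0.png')[145:285,260:380]; b=cv2.imread('pics/scene0.png')[130:230,225:305]
A=cv2.resize(a,None,fx=4,fy=4,interpolation=cv2.INTER_CUBIC); B=cv2.resize(b,None,fx=4,fy=4,interpolation=cv2.INTER_CUBIC)
c=np.zeros((560,800,3),np.uint8); c[:560,:480]=A; c[:400,480:800]=B; cv2.imwrite('pics/c1.png',c)
d=np.load('pics/top0.npy'); 
for uv in((327,178),(327,183),(327,188),(310,190),(342,165)):
    o,r=ray('top',uv); print(uv,o+r*d[uv[1],uv[0]])
E
```

```text
(327, 178) [0.46332372 0.05182093 0.26434248]
(327, 183) [0.45436991 0.05175985 0.26376606]
(327, 188) [0.44837216 0.05124711 0.25889304]
(310, 190) [0.45824172 0.07592275 0.23540254]
(342, 165) [0.53321979 0.0196706  0.20538371]
```

View pics/c1.png

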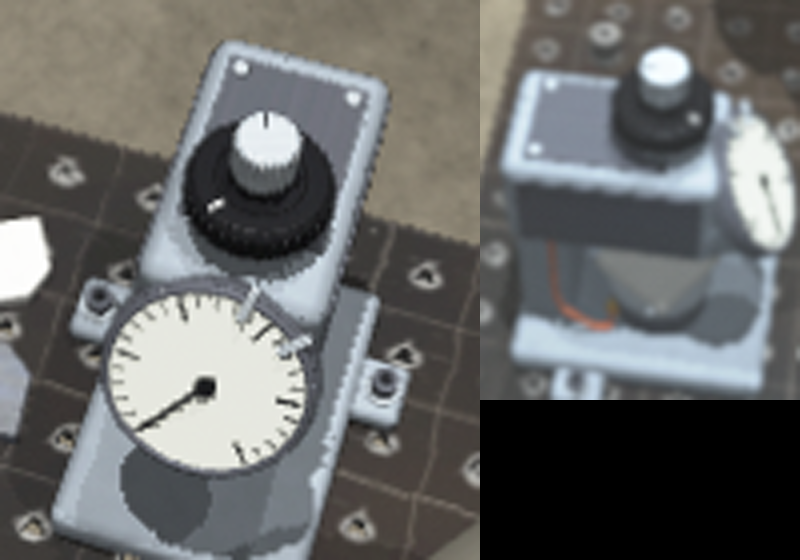

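```bash
python3 - <<'E'
from h import *
u,v=(325.9,177.9),(270.9,145.1)
print(onz('top',u,.265),onz('scene',v,.265))
o1,d1=ray('top',u);o2,d2=ray('scene',v)
A=np.c_[d1,-d2]; k=np.linalg.lstsq(A,o2-o1,rcond=None)[0]; print('tri',o1+d1*k[0],o2+d2*k[1])
# ring from depth: points between z .215 and .242 around
for n in('top','scene'):
    d=np.load(f'pics/{n}0.npy'); K,D,R,t=cam(n)
    vv,uu=np.mgrid[0:384,0:512]; p=cv2.undistortPoints(np.c_[uu.ravel(),vv.ravel()].astype(float)[:,None],K,D)[:,0]
    z=d.ravel(); P=(np.c_[p*z[:,None],z]-t)@R
    P=P[(z>0)&(np.hypot(P[:,0]-.46,P[:,1]-.05)<.05)]
    for a,b in((.261,.269),(.235,.242)):
        Q=P[(P[:,2]>a)&(P[:,2]<b)]; print(n,len(Q),np.median(Q,0) if len(Q) else 0,Q.min(0),Q.max(0)) 
        if len(Q)>3: c,r=cv2.minEnclosingCircle(Q[:,:2].astype(np.float32)); print(c,r)
# head top yaw
a=[onz('top',q,.206) for q in((260+240/4,145+66/4),(260+353/4,145+97/4))]; e=a[1]-a[0]; print('rear edge dir',e,np.degrees(np.arctan2(e[1],e[0])))
E
```

```text
[0.4629365  0.05359675 0.265     ] [0.46148663 0.05049179 0.265     ]
tri [0.46118016 0.05385465 0.26753712] [0.461843   0.05315602 0.26806699]
top 194 [0.45998545 0.05327498 0.26406931] [0.44829216 0.03915791 0.26106545] [0.47368925 0.06559542 0.26671584]
(0.4608980715274811, 0.052613355219364166) 0.013833503238856792
top 542 [0.45272404 0.05522405 0.23692008] [0.43180746 0.02463577 0.23500121] [0.48722047 0.08235902 0.24004733]
(0.46006232500076294, 0.05254090204834938) 0.030161190778017044
scene 90 [0.46278461 0.05389894 0.26466593] [0.44985544 0.03936721 0.26100782] [0.47493737 0.06613642 0.26675193]
(0.4629468321800232, 0.0526711568236351) 0.013736232183873653
scene 255 [0.46597737 0.0602525  0.23718034] [0.43307621 0.02810815 0.23500924] [0.49127988 0.08152114 0.24115121]
(0.4624921679496765, 0.053052157163619995) 0.029606996104121208
rear edge dir [-0.01300772 -0.04871826  0.        ] -104.9491841306927
```

Call:
arm_command(
  turn=[
    [0, 0, 0],
    [0, 0, 0],
    [0, 0, 0],
    [0, 0, 0],
    [0, 0, 0],
    [0, 0, 0],
  ],
  xyz=[
    [0, 0, -0.6],
    [0, 0, -0.6],
    [0, 0, -0.6],
    [0, 0, -0.6],
    [0, 0, -0.6],
    [0, 0, -0.4],
  ],
  claw=[85, 85, 85, 85, 85, 85],
  squeeze=30,
)

```text
time_s: 0.7
position: [0.208, -0.5091, 0.4032]
tool_rot: [[0.926, 0.378, 0.0], [0.378, -0.926, -0.002], [-0.0, 0.002, -1.0]]
ft_force: [-0.3, -0.0, -0.9]
grip_width: 0.0851
gripper_force: 0.0
```

Call:
arm_command(
  turn=[
    [0, 0, 0],
    [0, 0, 0],
    [0, 0, 0],
    [0, 0, 0],
    [0, 0, 0],
    [0, 0, 0],
    [0, 0, 0],
    [0, 0, 0],
    [0, 0, 0],
    [0, 0, 0],
    [0, 0, 0],
    [0, 0, 0],
  ],
  xyz=[
    [0.596, -0.565, 0],
    [0.596, -0.565, 0],
    [0.596, -0.565, 0],
    [0.596, -0.565, 0],
    [0.596, -0.565, 0],
    [0.596, -0.565, 0],
    [0.596, -0.565, 0],
    [0.596, -0.565, 0],
    [0.596, -0.565, 0],
    [0.596, -0.565, 0],
    [0.596, -0.565, 0],
    [0.596, -0.565, 0],
  ],
  claw=[85, 85, 85, 85, 85, 85, 85, 85, 85, 85, 85, 85],
)

```text
time_s: 1.9
position: [0.4111, -0.0584, 0.4012]
tool_rot: [[0.926, 0.378, -0.0], [0.378, -0.926, 0.0], [-0.0, -0.0, -1.0]]
ft_force: [0.3, -1.2, -0.0]
grip_width: 0.0847
gripper_force: 0.0
```

Call:
arm_command(
  turn=[
    [0, 0, 0],
    [0, 0, 0],
    [0, 0, 0],
    [0, 0, -1],
    [0, 0, -1],
    [0, 0, -1],
    [0, 0, -1],
    [0, 0, -1],
    [0, 0, -1],
    [0, 0, -1],
    [0, 0, -1],
    [0, 0, -1],
  ],
  xyz=[
    [0.596, -0.565, 0],
    [0.596, -0.565, 0],
    [0.596, -0.565, 0],
    [0, 0, 0],
    [0, 0, 0],
    [0, 0, 0],
    [0, 0, 0],
    [0, 0, 0],
    [0, 0, 0],
    [0, 0, 0],
    [0, 0, 0],
    [0, 0, 0],
  ],
  claw=[85, 85, 85, 85, 85, 85, 85, 85, 85, 85, 85, 85],
)

```text
time_s: 3.1
position: [0.4614, 0.0522, 0.401]
tool_rot: [[0.384, 0.923, -0.001], [0.923, -0.384, 0.0], [-0.0, -0.001, -1.0]]
ft_force: [0.8, -0.6, -0.3]
grip_width: 0.085
gripper_force: 0.0
```

Call:
arm_command(
  turn=[
    [0, 0, -1],
    [0, 0, -1],
    [0, 0, -1],
    [0, 0, -1],
    [0, 0, -1],
    [0, 0, -1],
    [0, 0, -1],
    [0, 0, -1],
    [0, 0, -1],
    [0, 0, -1],
    [0, 0, -1],
    [0, 0, -1],
  ],
  xyz=[
    [0, 0, 0],
    [0, 0, 0],
    [0, 0, 0],
    [0, 0, 0],
    [0, 0, 0],
    [0, 0, 0],
    [0, 0, 0],
    [0, 0, 0],
    [0, 0, 0],
    [0, 0, 0],
    [0, 0, 0],
    [0, 0, 0],
  ],
  claw=[85, 85, 85, 85, 85, 85, 85, 85, 85, 85, 85, 85],
)

```text
time_s: 4.3
position: [0.4614, 0.0522, 0.401]
tool_rot: [[-0.608, 0.794, -0.001], [0.794, 0.608, 0.0], [0.001, -0.001, -1.0]]
ft_force: [0.5, -0.1, 0.8]
grip_width: 0.0849
gripper_force: 0.0
```

Call:
arm_command(
  turn=[
    [0, 0, -1],
    [0, 0, -1],
    [0, 0, -1],
    [0, 0, -1],
    [0, 0, -1],
    [0, 0, -1],
    [0, 0, 0],
    [0, 0, 0],
  ],
  xyz=[
    [0, 0, 0],
    [0, 0, 0],
    [0, 0, 0],
    [0, 0, 0],
    [0, 0, 0],
    [0, 0, 0],
    [0, 0, 0],
    [0, 0, 0],
  ],
  claw=[85, 85, 85, 85, 85, 85, 85, 85],
)

```text
time_s: 5.1
position: [0.4615, 0.0522, 0.4011]
tool_rot: [[-0.921, 0.389, -0.0], [0.389, 0.921, 0.0], [0.0, -0.0, -1.0]]
ft_force: [-0.3, 0.3, -0.1]
grip_width: 0.0854
gripper_force: 0.0
```

```bash
cat > st.py <<'E'
from h import *
import sys
AX=np.array([.4615,.0528])
s=env.observe(); p=s['position']; R=np.array(s['tool_rot'])
print('t',round(s['time_s'],2),'p',np.round(p,4),'q',np.round(s['q'],1),'w',round(s['grip_width']*1000,1),'gf',s['gripper_force'],'ft',np.round(s['ft_force'],1),'tq',np.round(s['wrist_torque'],2))
print('yaw',np.degrees(np.arctan2(R[1,0],R[0,0])),'z axis',R[:,2])
print('to axis at given z, tool units:',np.round(R.T@np.array([AX[0]-p[0],AX[1]-p[1],0])/.05,3))
E
python3 st.py; python3 - <<'E'
from h import *
a,_=imaging.get_image('top'); b,_=imaging.get_image('scene'); b=b[100:260,200:360]
c=np.zeros((480,800,3),np.uint8); c[:,:480]=cv2.resize(a[120:300,230:410],(480,480)); c[:320,480:]=cv2.resize(b,(320,320)); cv2.imwrite('pics/c2.png',c); cv2.imwrite('pics/top1.png',a)
E
```

```text
t 5.1 p [0.4615 0.0522 0.4011] q [ -8.2   9.   65.    0.  106.1 -75.3] w 85.4 gf 0.0 ft [-0.3  0.3 -0.1] tq [-0.01  0.    0.05]
yaw 157.08840747513287 z axis [-4.65097326e-04  7.09339491e-05 -9.99999889e-01]
to axis at given z, tool units: [0.005 0.011 0.   ]
```

View pics/c2.png

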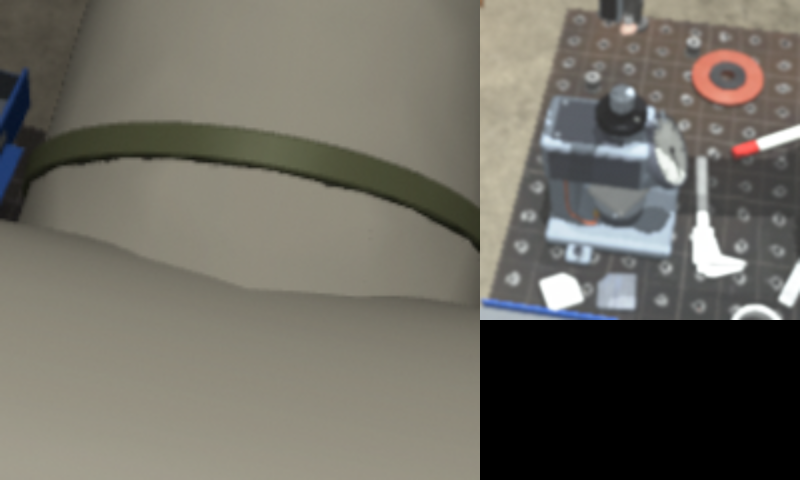

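The top camera is now covered by the arm. The scene camera still sees the dial, on the right of the tester in its crop, so I'll read the dial there by rectifying its plane.

```bash
cat > dial.py <<'E'
from h import *
import os
def plane():
    if os.path.exists('dial.npz'): z=np.load('dial.npz'); return z['c'],z['n']
    d=np.load('pics/top0.npy'); K,D,R,t=cam('top'); m=np.zeros((384,512),np.uint8); cv2.circle(m,(311,241),20,1,-1)
    v,u=np.nonzero(m); p=cv2.undistortPoints(np.c_[u,v].astype(float)[:,None],K,D)[:,0]; z=d[v,u]
    P=(np.c_[p*z[:,None],z]-t)@R; P=P[z>0]
    for _ in range(4):
        c0=np.median(P,0); n=np.linalg.svd(P-P.mean(0),full_matrices=False)[2][2]; e=(P-P.mean(0))@n; P=P[abs(e)<max(.002,1.5*e.std())]
    n=n*np.sign(n[2]); o,r=ray('top',(310.9,241.4)); c=o+r*((P.mean(0)-o)@n)/(r@n); print('resid',e.std(),len(P))
    np.savez('dial.npz',c=c,n=n); return c,n
def rect(name,im,S=400,rad=.047,shift=(0,0)):
    c,n=plane(); up=np.array([0,0,1.])-n[2]*n; up/=np.linalg.norm(up); rt=np.cross(up,n)
    rt=rt if True else -rt
    g=np.linspace(-rad,rad,S); X,Y=np.meshgrid(g,-g)
    uv=proj(name,(c+X[...,None]*rt+Y[...,None]*up).reshape(-1,3)).reshape(S,S,2).astype(np.float32)+np.float32(shift)
    return cv2.remap(im,uv[...,0],uv[...,1],cv2.INTER_CUBIC)
def read(name,im,shift=(0,0),save=None):
    r=rect(name,im,shift=shift); 
    if save: cv2.imwrite(save,r)
    g=cv2.cvtColor(r,cv2.COLOR_BGR2GRAY).astype(np.float32)
    pol=cv2.warpPolar(g,(200,720),(199.5,199.5),200,cv2.WARP_POLAR_LINEAR)[:,45:115].mean(1)
    pol=cv2.GaussianBlur(np.tile(pol,3)[:,None],(1,15),4)[720:1440,0]
    i=int(np.argmin(pol)); a=i/2 # image angle, clockwise from right
    return a,pol.min(),np.median(pol),r   # dial clockwise angle
E
rm -f dial.npz; python3 - <<'E'
from dial import *
c,n=plane(); print(c,n)
rs=[]
for nm,f in(('top','pics/top0.png'),('scene','pics/scene0.png')):
    a,lo,md,r=read(nm,cv2.imread(f)); print(nm,a,lo,md); rs.append(r)
im,_=imaging.get_image('scene'); a,lo,md,r=read('scene',im); print('now',a,lo,md)
cv2.imwrite('pics/r1.png',np.hstack(rs))
print(proj('scene',[c]))
E
```

```text
resid 0.0009586386754153199 1101
[0.40184983 0.06800015 0.16724809] [-0.82564878  0.21361977  0.52217879]
top 128.0 73.66359 230.0
scene 124.0 200.59274 242.50392
now 105.5 148.84576 171.48468
[[295.38629087 175.39509383]]
```

View pics/r1.png

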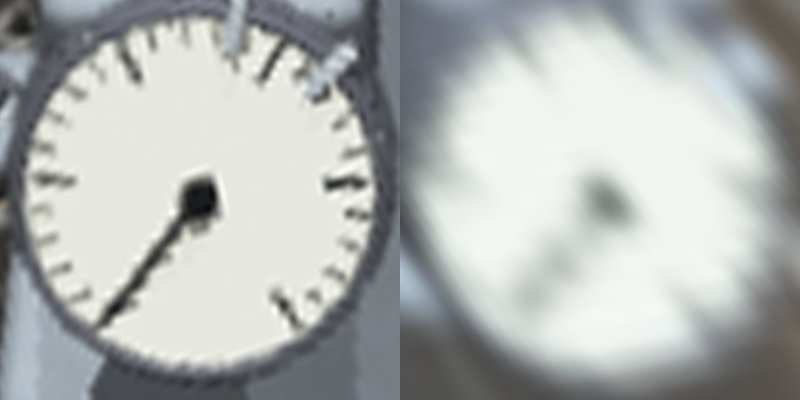

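Call:
arm_command(
  turn=[
    [0, 0, 0],
    [0, 0, 0],
    [0, 0, 0],
    [0, 0, 0],
    [0, 0, 0],
    [0, 0, 0],
    [0, 0, 0],
    [0, 0, 0],
    [0, 0, 0],
    [0, 0, 0],
    [0, 0, 0],
  ],
  xyz=[
    [0.005, 0.011, 0.5],
    [0, 0, 0.5],
    [0, 0, 0.5],
    [0, 0, 0.5],
    [0, 0, 0.5],
    [0, 0, 0.4],
    [0, 0, 0.3],
    [0, 0, 0.25],
    [0, 0, 0.2],
    [0, 0, 0.11],
    [0, 0, 0],
  ],
  claw=[85, 85, 85, 85, 85, 85, 85, 85, 85, 85, 85],
  squeeze=30,
)

```text
time_s: 6.35
position: [0.4614, 0.0528, 0.2129]
tool_rot: [[-0.922, 0.387, -0.001], [0.387, 0.922, 0.0], [0.001, -0.0, -1.0]]
ft_force: [-0.2, -0.2, 0.8]
grip_width: 0.085
gripper_force: 0.0
```

Call:
arm_command(
  turn=[
    [0, 0, 0],
    [0, 0, 0],
    [0, 0, 0],
    [0, 0, 0],
    [0, 0, 0],
    [0, 0, 0],
    [0, 0, 0],
    [0, 0, 0],
  ],
  xyz=[
    [0, 0, 0],
    [0, 0, 0],
    [0, 0, 0],
    [0, 0, 0],
    [0, 0, 0],
    [0, 0, 0],
    [0, 0, 0],
    [0, 0, 0],
  ],
  claw=[70, 62, 54, 54, 54, 54, 54, 54],
  squeeze=30,
)

```text
time_s: 7.15
position: [0.4619, 0.0529, 0.2141]
tool_rot: [[-0.922, 0.387, 0.002], [0.387, 0.922, 0.0], [-0.002, 0.001, -1.0]]
ft_force: [-0.1, 1.4, 5.8]
grip_width: 0.0589
gripper_force: 31.9
```

```bash
python3 st.py; python3 - <<'E'
from dial import *
ims=[imaging.get_image('scene')[0] for _ in range(3)]
print('noise',np.std(ims[0].astype(float)-ims[1]))
im=np.mean(ims,0).astype(np.uint8); cv2.imwrite('pics/base1.png',im)
a,lo,md,r=read('scene',im); print(a,lo,md)
c=np.zeros((400,800,3),np.uint8); c[:,:400]=r; c[:,400:]=cv2.resize(im[90:230,210:350],(400,400),interpolation=cv2.INTER_CUBIC); cv2.imwrite('pics/c3.png',c)
E
```

```text
t 7.15 p [0.4619 0.0529 0.2141] q [ -8.1  14.1  88.9   0.   76.9 -75.3] w 58.9 gf 31.917825937271118 ft [-0.1  1.4  5.8] tq [ 0.22  0.03 -0.04]
yaw 157.22180886346788 z axis [ 1.86833200e-03  7.72458774e-05 -9.99998252e-01]
to axis at given z, tool units: [ 0.007 -0.005 -0.   ]
noise 0.7617587442195297
129.0 116.34551 161.31918
```

View pics/c3.png

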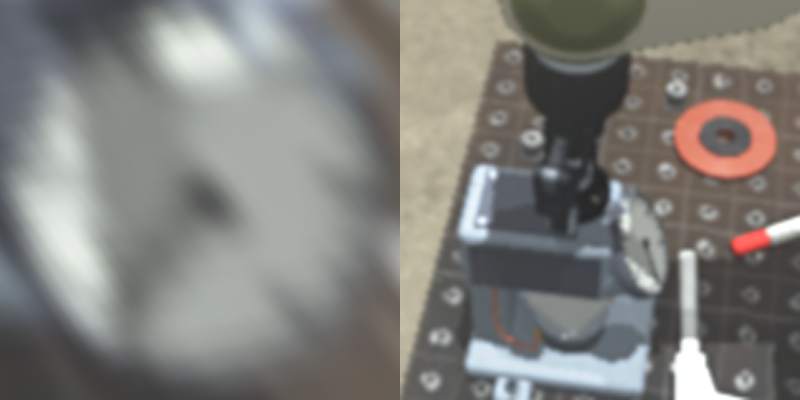

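The fingers hold the ring at 58.9 mm. The dial is visible but shaded in the scene view, with the pointer at lower left. Turning clockwise.

Call:
arm_command(
  turn=[
    [0, 0, 0.6],
    [0, 0, 0.9],
    [0, 0, 0.9],
    [0, 0, 0.9],
    [0, 0, 0.9],
    [0, 0, 0.9],
    [0, 0, 0.9],
    [0, 0, 0.9],
    [0, 0, 0.6],
    [0, 0, 0],
    [0, 0, 0],
  ],
  xyz=[
    [0, 0, 0],
    [0, 0, 0],
    [0, 0, 0],
    [0, 0, 0],
    [0, 0, 0],
    [0, 0, 0],
    [0, 0, 0],
    [0, 0, 0],
    [0, 0, 0],
    [0, 0, 0],
    [0, 0, 0],
  ],
  claw=[54, 54, 54, 54, 54, 54, 54, 54, 54, 54, 54],
)

```text
time_s: 8.4
position: [0.4618, 0.0528, 0.2141]
tool_rot: [[-0.495, 0.869, 0.002], [0.869, 0.495, -0.0], [-0.001, 0.001, -1.0]]
ft_force: [-0.9, 0.4, 5.8]
grip_width: 0.059
gripper_force: 32.1
```

```bash
cat > rd.py <<'E'
from dial import *
import sys
s=env.observe(); R=np.array(s['tool_rot']); 
im=np.mean([imaging.get_image('scene')[0] for _ in range(2)],0).astype(np.uint8)
a,lo,md,r=read('scene',im); tag=sys.argv[1]; cv2.imwrite(f'pics/{tag}.png',im)
def prof(r):
    g=cv2.cvtColor(r,cv2.COLOR_BGR2GRAY).astype(np.float32)
    pol=cv2.warpPolar(g,(200,720),(207,200),200,cv2.WARP_POLAR_LINEAR)[:,45:110].mean(1)
    s=lambda k:cv2.GaussianBlur(np.tile(pol,3)[:,None],(1,0),k) if 0 else cv2.GaussianBlur(np.tile(pol,3)[:,None],(0,0),sigmaX=.1,sigmaY=k)[720:1440,0]
    return s(8)-s(60)
d=prof(r); b=prof(rect('scene',cv2.imread(sys.argv[2]))) if len(sys.argv)>2 else 0*d
i=np.argsort(d); j=int(np.argmin(d-b)); 
f=lambda i:((i/2-124)%360)*np.pi/180/.2
print('t',round(s['time_s'],2),'yaw %.1f'%np.degrees(np.arctan2(R[1,0],R[0,0])),'p',np.round(s['position'],4),'q6 %.1f'%s['q'][5],'gf %.1f'%s['gripper_force'],'ft',np.round(s['ft_force'],1),'tz %.2f'%s['wrist_torque'][2])
print('raw deg %.1f (N %.1f) depth %.1f | diff deg %.1f (N %.1f) depth %.1f, at-zero change %.1f'%(i[0]/2,f(i[0]),d[i[0]],j/2,f(j),(d-b)[j],(d-b)[240:270].max()))
print('prof/10deg from 90:',np.round(np.roll(d,-180)[::20]).astype(int))
E
python3 rd.py s1 pics/base1.png
```

```text
t 8.4 yaw 119.7 p [0.4618 0.0528 0.2141] q6 -37.8 gf 32.1 ft [-0.9  0.4  5.8] tz -0.17
raw deg 132.0 (N 0.7) depth -17.8 | diff deg 287.5 (N 14.3) depth -0.8, at-zero change -0.1
prof/10deg from 90: [ 10   7   0 -11 -18 -15  -6   2   5   4   1  -1  -2  -4  -6  -7  -3   3
   7   6   4   2   2   1   1   0   0   1   2   1   0  -1  -3   1   7  10]
```

Call:
arm_command(
  turn=[
    [0, 0, 0.8],
    [0, 0, 0.9],
    [0, 0, 0.8],
    [0, 0, 0],
  ],
  xyz=[
    [0, 0, 0],
    [0, 0, 0],
    [0, 0, 0],
    [0, 0, 0],
  ],
  claw=[54, 54, 54, 54],
)

```text
time_s: 8.9
position: [0.4617, 0.0528, 0.2141]
tool_rot: [[-0.294, 0.956, 0.001], [0.956, 0.294, -0.0], [-0.001, 0.001, -1.0]]
ft_force: [-0.8, 0.3, 6.5]
grip_width: 0.059
gripper_force: 32.2
```

```bash
python3 rd.py s2 pics/base1.png
```

```text
t 8.9 yaw 107.1 p [0.4617 0.0528 0.2141] q6 -25.2 gf 32.2 ft [-0.8  0.3  6.5] tz -0.11
raw deg 132.0 (N 0.7) depth -17.9 | diff deg 275.5 (N 13.2) depth -4.8, at-zero change -0.0
prof/10deg from 90: [ 10   7   0 -11 -18 -15  -6   1   5   4   1  -1  -2  -4  -5  -6  -2   3
   3   2   3   3   3   2   1   0   0   1   1   1   1   0  -3   1   7  10]
```

Call:
arm_command(
  turn=[
    [0, 0, 0.8],
    [0, 0, 0.8],
    [0, 0, 0],
  ],
  xyz=[
    [0, 0, 0],
    [0, 0, 0],
    [0, 0, 0],
  ],
  claw=[54, 54, 54],
)

```text
time_s: 9.3
position: [0.4617, 0.0528, 0.2141]
tool_rot: [[-0.158, 0.987, 0.001], [0.987, 0.158, -0.0], [-0.0, 0.001, -1.0]]
ft_force: [-1.6, 0.5, 8.1]
grip_width: 0.0589
gripper_force: 32.2
```

```bash
python3 rd.py s3 pics/base1.png
```

```text
t 9.3 yaw 99.1 p [0.4617 0.0528 0.2141] q6 -17.2 gf 32.2 ft [-1.6  0.5  8.1] tz -0.13
raw deg 132.0 (N 0.7) depth -17.9 | diff deg 275.0 (N 13.2) depth -4.7, at-zero change -0.2
prof/10deg from 90: [ 10   7   0 -11 -18 -15  -6   2   5   4   1  -1  -2  -4  -5  -6  -2   3
   3   3   3   3   3   2   1   0   0   1   1   1   1  -1  -3   1   7  10]
```

Call:
arm_command(
  turn=[
    [0, 0, 0.8],
    [0, 0, 0.8],
    [0, 0, 0],
  ],
  xyz=[
    [0, 0, 0],
    [0, 0, 0],
    [0, 0, 0],
  ],
  claw=[54, 54, 54],
)

```text
time_s: 9.7
position: [0.4616, 0.0528, 0.2141]
tool_rot: [[-0.019, 1.0, 0.001], [1.0, 0.019, -0.0], [-0.0, 0.001, -1.0]]
ft_force: [-2.3, 1.2, 6.7]
grip_width: 0.059
gripper_force: 32.2
```

```bash
python3 rd.py s4 pics/base1.png
```

```text
t 9.7 yaw 91.1 p [0.4616 0.0528 0.2141] q6 -9.2 gf 32.2 ft [-2.3  1.2  6.7] tz -0.14
raw deg 132.0 (N 0.7) depth -17.9 | diff deg 275.5 (N 13.2) depth -4.6, at-zero change -0.1
prof/10deg from 90: [ 10   7   0 -11 -18 -15  -6   2   5   4   1  -1  -2  -4  -6  -6  -2   2
   3   3   3   3   3   2   1   0   0   1   1   1   1  -1  -3   1   7   9]
```

Call:
arm_command(
  turn=[
    [0, 0, 0.8],
    [0, 0, 0.8],
    [0, 0, 0],
  ],
  xyz=[
    [0, 0, 0],
    [0, 0, 0],
    [0, 0, 0],
  ],
  claw=[54, 54, 54],
)

```text
time_s: 10.1
position: [0.4616, 0.0528, 0.2141]
tool_rot: [[0.12, 0.993, 0.001], [0.993, -0.12, -0.0], [-0.0, 0.001, -1.0]]
ft_force: [-2.4, 1.7, 6.5]
grip_width: 0.0591
gripper_force: 32.2
```

```bash
python3 rd.py s5 pics/base1.png
```

```text
t 10.1 yaw 83.1 p [0.4616 0.0528 0.2141] q6 -1.2 gf 32.2 ft [-2.4  1.7  6.5] tz -0.11
raw deg 149.0 (N 2.2) depth -18.5 | diff deg 157.0 (N 2.9) depth -14.8, at-zero change 16.9
prof/10deg from 90: [  8  10  11   6  -4 -15 -18 -13  -3   2   2   1  -1  -2  -5  -6  -4   3
   7   6   4   2   2   1   0   0   0   1   2   1   0  -1  -4  -2   3   6]
```

Contact: about 1.5 N. Smaller steps now.

Call:
arm_command(
  turn=[
    [0, 0, 0.6],
    [0, 0, 0.6],
    [0, 0, 0],
  ],
  xyz=[
    [0, 0, 0],
    [0, 0, 0],
    [0, 0, 0],
  ],
  claw=[54, 54, 54],
)

```text
time_s: 10.5
position: [0.4616, 0.0528, 0.2141]
tool_rot: [[0.223, 0.975, 0.001], [0.975, -0.223, -0.0], [0.0, 0.001, -1.0]]
ft_force: [-1.4, -0.4, 6.5]
grip_width: 0.0587
gripper_force: 32.2
```

```bash
python3 rd.py s6 pics/base1.png
```

```text
t 10.5 yaw 77.1 p [0.4616 0.0528 0.2141] q6 4.7 gf 32.2 ft [-1.4 -0.4  6.5] tz -0.12
raw deg 174.5 (N 4.4) depth -17.1 | diff deg 173.5 (N 4.3) depth -22.4, at-zero change 20.1
prof/10deg from 90: [  6   8   9   6   3  -1  -4 -10 -16 -15  -6   0   2   1  -2  -5  -3   2
   5   6   5   3   2   1   1   0   0   1   1   1   0  -1  -5  -3   2   5]
```

Call:
arm_command(
  turn=[
    [0, 0, 0.7],
    [0, 0, 0.7],
    [0, 0, 0],
  ],
  xyz=[
    [0, 0, 0],
    [0, 0, 0],
    [0, 0, 0],
  ],
  claw=[54, 54, 54],
)

```text
time_s: 10.9
position: [0.4616, 0.0528, 0.2141]
tool_rot: [[0.34, 0.94, 0.001], [0.94, -0.34, -0.0], [0.0, 0.001, -1.0]]
ft_force: [-1.7, 1.0, 7.8]
grip_width: 0.0592
gripper_force: 32.2
```

```bash
python3 rd.py s7 pics/base1.png
```

```text
t 10.9 yaw 70.1 p [0.4616 0.0528 0.2141] q6 11.8 gf 32.2 ft [-1.7  1.   7.8] tz -0.18
raw deg 208.0 (N 7.3) depth -27.9 | diff deg 207.5 (N 7.3) depth -26.0, at-zero change 16.1
prof/10deg from 90: [  6   7   6   3  -2  -4  -3   0   5   5  -1 -19 -27 -10   0   0   1   5
   7   7   5   3   2   1   0   0   0   1   1   1   0  -1  -5  -3   2   4]
```

About 7 N, confirmed by both readings. Release, rise to cap height and wind the wrist back.

Call:
arm_command(
  turn=[
    [0, 0, 0],
    [0, 0, 0],
    [0, 0, 0],
    [0, 0, 0],
    [0, 0, 0],
    [0, 0, 0],
    [0, 0, 0],
    [0, 0, 0],
    [0, 0, -1],
    [0, 0, -1],
    [0, 0, -1],
    [0, 0, -1],
  ],
  xyz=[
    [0, 0, 0],
    [0, 0, 0],
    [0, 0, 0],
    [0, 0, 0],
    [0, 0, -0.2],
    [0, 0, -0.2],
    [0, 0, -0.2],
    [0, 0, -0.07],
    [0, 0, 0],
    [0, 0, 0],
    [0, 0, 0],
    [0, 0, 0],
  ],
  claw=[70, 85, 85, 85, 85, 85, 85, 85, 85, 85, 85, 85],
  squeeze=20,
)

```text
time_s: 12.2
position: [0.4615, 0.0528, 0.2471]
tool_rot: [[-0.007, 1.0, 0.0], [1.0, 0.007, -0.0], [-0.0, 0.0, -1.0]]
ft_force: [-0.6, -0.6, -0.8]
grip_width: 0.0849
gripper_force: 0.0
```

Call:
arm_command(
  turn=[
    [0, 0, -1],
    [0, 0, -1],
    [0, 0, -1],
    [0, 0, -1],
    [0, 0, -1],
    [0, 0, -1],
    [0, 0, -1],
    [0, 0, -1],
    [0, 0, -1],
    [0, 0, -1],
    [0, 0, -1],
    [0, 0, -1],
  ],
  xyz=[
    [0, 0, 0],
    [0, 0, 0],
    [0, 0, 0],
    [0, 0, 0],
    [0, 0, 0],
    [0, 0, 0],
    [0, 0, 0],
    [0, 0, 0],
    [0, 0, 0],
    [0, 0, 0],
    [0, 0, 0],
    [0, 0, 0],
  ],
  claw=[85, 85, 85, 85, 85, 85, 85, 85, 85, 85, 85, 85],
)

```text
time_s: 13.4
position: [0.4615, 0.0528, 0.247]
tool_rot: [[-0.87, 0.494, 0.0], [0.494, 0.87, -0.0], [-0.0, 0.0, -1.0]]
ft_force: [1.2, -0.6, 0.8]
grip_width: 0.0853
gripper_force: 0.0
```

Call:
arm_command(
  turn=[
    [0, 0, -1],
    [0, 0, -1],
    [0, 0, -1],
    [0, 0, -1],
    [0, 0, 0],
    [0, 0, 0],
  ],
  xyz=[
    [0, 0, 0],
    [0, 0, 0],
    [0, 0, 0],
    [0, 0, 0],
    [0, 0, 0],
    [0, 0, 0],
  ],
  claw=[85, 85, 85, 85, 85, 85],
)

```text
time_s: 14.0
position: [0.4615, 0.0528, 0.247]
tool_rot: [[-0.985, 0.172, 0.0], [0.172, 0.985, -0.0], [-0.0, -0.0, -1.0]]
ft_force: [0.6, -0.2, 0.9]
grip_width: 0.085
gripper_force: 0.0
```

```bash
python3 st.py; python3 rd.py u1
```

```text
t 14.0 p [0.4615 0.0528 0.247 ] q [ -8.1  12.5  85.4  -0.   82.1 -88.2] w 85.0 gf 0.0 ft [ 0.6 -0.2  0.9] tq [-0.01 -0.    0.06]
yaw 170.08663644166398 z axis [ 1.63062355e-04 -3.58899067e-05 -9.99999986e-01]
to axis at given z, tool units: [ 0.001  0.    -0.   ]
t 14.0 yaw 170.1 p [0.4615 0.0528 0.247 ] q6 -88.2 gf 0.0 ft [ 0.6 -0.2  0.9] tz 0.06
raw deg 205.5 (N 7.1) depth -31.2 | diff deg 205.5 (N 7.1) depth -31.2, at-zero change 4.0
prof/10deg from 90: [  2   3   3   4   2   0   2   6   8   4  -6 -26 -28 -11  -1   3   5  11
  16  11   4  -2  -3  -2  -1  -1   0   1   1   1   0  -2  -5  -3   1   2]
```

Call:
arm_command(
  turn=[
    [0, 0, 0],
    [0, 0, 0],
    [0, 0, 0],
    [0, 0, 0],
    [0, 0, 0],
    [0, 0, 0],
    [0, 0, 0],
    [0, 0, 0],
    [0, 0, 0],
    [0, 0, 0],
    [0, 0, 0],
  ],
  xyz=[
    [0, 0, 0],
    [0, 0, 0],
    [0, 0, 0],
    [0, 0, 0],
    [0, 0, 0],
    [0, 0, 0],
    [0, 0, 0],
    [0, 0, 0],
    [0, 0, 0],
    [0, 0, 0],
    [0, 0, 0],
  ],
  claw=[70, 58, 48, 40, 34, 30, 28, 26, 24, 22, 22],
  squeeze=20,
)

```text
time_s: 15.2
position: [0.4616, 0.0531, 0.247]
tool_rot: [[-0.985, 0.17, 0.0], [0.17, 0.985, 0.001], [-0.0, 0.001, -1.0]]
ft_force: [0.5, 3.7, 1.8]
grip_width: 0.0247
gripper_force: 19.7
```

```bash
python3 st.py; python3 rd.py u2 pics/u1.png
```

```text
t 15.2 p [0.4616 0.0531 0.247 ] q [ -8.1  12.5  85.4   0.   82.1 -88.3] w 24.7 gf 19.715243875980377 ft [0.5 3.7 1.8] tq [ 0.74 -0.05  0.03]
yaw 170.22995195241162 z axis [ 4.25901829e-04  7.09493738e-04 -9.99999658e-01]
to axis at given z, tool units: [ 0.001 -0.006 -0.   ]
t 15.2 yaw 170.2 p [0.4616 0.0531 0.247 ] q6 -88.3 gf 19.7 ft [0.5 3.7 1.8] tz 0.03
raw deg 205.5 (N 7.1) depth -30.8 | diff deg 235.5 (N 9.7) depth -0.4, at-zero change -0.0
prof/10deg from 90: [  2   3   4   4   2   0   2   6   8   4  -6 -26 -28 -10  -1   2   5  11
  16  11   4  -2  -3  -2  -1  -1   0   1   1   1   0  -1  -5  -3   1   2]
```

Call:
arm_command(
  turn=[
    [0, 0, 0.6],
    [0, 0, 0.9],
    [0, 0, 0.9],
    [0, 0, 0.9],
    [0, 0, 0.9],
    [0, 0, 0.9],
    [0, 0, 0.9],
    [0, 0, 0],
    [0, 0, 0],
  ],
  xyz=[
    [0, 0, 0],
    [0, 0, 0],
    [0, 0, 0],
    [0, 0, 0],
    [0, 0, 0],
    [0, 0, 0],
    [0, 0, 0],
    [0, 0, 0],
    [0, 0, 0],
  ],
  claw=[22, 22, 22, 22, 22, 22, 22, 22, 22],
)

```text
time_s: 16.2
position: [0.4616, 0.0531, 0.247]
tool_rot: [[-0.769, 0.64, 0.0], [0.64, 0.769, 0.001], [0.0, 0.001, -1.0]]
ft_force: [0.9, 5.4, 1.6]
grip_width: 0.0251
gripper_force: 19.7
```

```bash
python3 rd.py u3 pics/u1.png
```

```text
t 16.2 yaw 140.2 p [0.4616 0.0531 0.247 ] q6 -58.3 gf 19.7 ft [0.9 5.4 1.6] tz -0.07
raw deg 224.5 (N 8.8) depth -31.7 | diff deg 226.5 (N 8.9) depth -28.0, at-zero change -0.4
prof/10deg from 90: [  2   2   3   4   2  -1  -1   3   4   1   1   0  -7 -27 -26  -3   6  14
  17  13   4  -2  -3  -2  -1  -1   0   1   1   1   0  -2  -5  -3   1   2]
```

Call:
arm_command(
  turn=[
    [0, 0, 0.8],
    [0, 0, 1],
    [0, 0, 1],
    [0, 0, 1],
    [0, 0, 1],
    [0, 0, 1],
    [0, 0, 1],
    [0, 0, 1],
    [0, 0, 1],
    [0, 0, 0.8],
    [0, 0, 0],
    [0, 0, 0],
  ],
  xyz=[
    [0, 0, 0],
    [0, 0, 0],
    [0, 0, 0],
    [0, 0, 0],
    [0, 0, 0],
    [0, 0, 0],
    [0, 0, 0],
    [0, 0, 0],
    [0, 0, 0],
    [0, 0, 0],
    [0, 0, 0],
    [0, 0, 0],
  ],
  claw=[22, 22, 22, 22, 22, 22, 22, 22, 22, 22, 22, 22],
)

```text
time_s: 17.5
position: [0.4616, 0.0531, 0.247]
tool_rot: [[-0.039, 0.999, 0.0], [0.999, 0.039, 0.001], [0.001, 0.0, -1.0]]
ft_force: [-0.3, 5.2, 1.7]
grip_width: 0.0247
gripper_force: 19.7
```

```bash
python3 rd.py u4 pics/u1.png
```

```text
t 17.5 yaw 92.2 p [0.4616 0.0531 0.247 ] q6 -10.3 gf 19.7 ft [-0.3  5.2  1.7] tz 0.00
raw deg 254.5 (N 11.4) depth -29.9 | diff deg 256.0 (N 11.5) depth -37.4, at-zero change -0.4
prof/10deg from 90: [  2   3   3   4   2  -1  -1   2   2  -1  -2  -2   0   3   4  -7 -27 -23
   5  17  13   6   2   1   0   0   0   1   1   1   0  -1  -5  -3   1   2]
```

Call:
arm_command(
  turn=[
    [0, 0, 0.8],
    [0, 0, 1],
    [0, 0, 1],
    [0, 0, 1],
    [0, 0, 1],
    [0, 0, 1],
    [0, 0, 1],
    [0, 0, 1],
    [0, 0, 0.8],
    [0, 0, 0],
    [0, 0, 0],
  ],
  xyz=[
    [0, 0, 0],
    [0, 0, 0],
    [0, 0, 0],
    [0, 0, 0],
    [0, 0, 0],
    [0, 0, 0],
    [0, 0, 0],
    [0, 0, 0],
    [0, 0, 0],
    [0, 0, 0],
    [0, 0, 0],
  ],
  claw=[22, 22, 22, 22, 22, 22, 22, 22, 22, 22, 22],
)

```text
time_s: 18.7
position: [0.4616, 0.0531, 0.247]
tool_rot: [[0.653, 0.757, 0.0], [0.757, -0.653, 0.001], [0.001, -0.0, -1.0]]
ft_force: [0.0, 5.8, 2.1]
grip_width: 0.0251
gripper_force: 19.8
```

```bash
python3 rd.py u5 pics/u1.png
```

```text
t 18.7 yaw 49.2 p [0.4616 0.0531 0.247 ] q6 32.7 gf 19.8 ft [0.  5.8 2.1] tz -0.00
raw deg 292.5 (N 14.7) depth -17.1 | diff deg 288.0 (N 14.3) depth -20.7, at-zero change -0.4
prof/10deg from 90: [  3   3   4   4   1  -1  -1   1   2  -2  -4  -5  -6  -5  -2   2   7  13
  10  -5 -17 -13  -3   3   5   4   3   3   3   2   1  -1  -5  -4   1   2]
```

Call:
arm_command(
  turn=[
    [0, 0, 0.7],
    [0, 0, 0.7],
    [0, 0, 0.6],
    [0, 0, 0],
    [0, 0, 0],
    [0, 0, 0],
    [0, 0, 0],
    [0, 0, 0],
  ],
  xyz=[
    [0, 0, 0],
    [0, 0, 0],
    [0, 0, 0],
    [0, 0, 0],
    [0, 0, 0],
    [0, 0, 0],
    [0, 0, 0],
    [0, 0, 0],
  ],
  claw=[22, 22, 22, 22, 40, 60, 60, 60],
)

```text
time_s: 19.6
position: [0.4615, 0.0526, 0.2468]
tool_rot: [[0.775, 0.632, -0.0], [0.632, -0.775, -0.0], [-0.0, 0.0, -1.0]]
ft_force: [-0.8, 0.8, 0.3]
grip_width: 0.06
gripper_force: 0.0
```

```bash
python3 rd.py u6 pics/u1.png; python3 st.py
```

```text
t 19.6 yaw 39.2 p [0.4615 0.0526 0.2468] q6 42.6 gf 0.0 ft [-0.8  0.8  0.3] tz -0.03
raw deg 299.0 (N 15.3) depth -17.5 | diff deg 295.0 (N 14.9) depth -16.7, at-zero change -1.2
prof/10deg from 90: [  2   2   3   3   1  -1   1   4   2  -3  -5  -6  -6  -5  -3   1   5  13
  14   3 -12 -17 -10  -1   4   5   4   4   3   2   1  -1  -5  -4   1   2]
t 19.7 p [0.4615 0.0527 0.2468] q [-8.1 12.5 85.4 -0.  82.1 42.7] w 59.8 gf 0.0 ft [0.2 0.  1.3] tq [0.03 0.03 0.02]
yaw 39.21257088827279 z axis [-1.73573864e-04 -1.82386714e-04 -9.99999968e-01]
to axis at given z, tool units: [ 0.002 -0.002 -0.   ]
```

Released. I'll retreat and check the dial with the top camera.

Call:
arm_command(
  turn=[
    [0, 0, 0],
    [0, 0, 0],
    [0, 0, 0],
    [0, 0, 0],
    [0, 0, 0],
    [0, 0, 0],
    [0, 0, 0],
    [0, 0, 0],
    [0, 0, 0],
    [0, 0, 0],
    [0, 0, 0],
    [0, 0, 0],
  ],
  xyz=[
    [0, 0, -0.5],
    [0, 0, -0.8],
    [0, 0, -0.8],
    [0, 0, -0.8],
    [-0.54, 0.666, 0],
    [-0.54, 0.666, 0],
    [-0.54, 0.666, 0],
    [-0.54, 0.666, 0],
    [-0.54, 0.666, 0],
    [-0.54, 0.666, 0],
    [-0.54, 0.666, 0],
    [0, 0, 0],
  ],
  claw=[60, 60, 60, 60, 60, 60, 60, 60, 60, 60, 60, 60],
)

```text
time_s: 20.9
position: [0.4621, -0.2517, 0.3902]
tool_rot: [[0.778, 0.628, -0.002], [0.628, -0.778, 0.001], [-0.001, -0.002, -1.0]]
ft_force: [0.4, -1.0, 0.0]
grip_width: 0.0598
gripper_force: 0.0
```

```bash
python3 st.py; python3 - <<'E'
from dial import *
im,_=imaging.get_image('top'); a,lo,md,r=read('top',im); print(a,(a-128)*np.pi/180/.2,lo,md)
c=np.zeros((400,800,3),np.uint8); c[:,:400]=r; c[:,400:]=cv2.resize(im[120:300,225:405],(400,400)); cv2.imwrite('pics/fin.png',c)
E
```

```text
t 20.9 p [ 0.4621 -0.2517  0.3902] q [-4.150e+01  1.600e+01  5.750e+01 -1.000e-01  1.067e+02  9.600e+00] w 59.8 gf 0.0 ft [ 0.4 -1.   0. ] tq [ 0.04  0.04 -0.01]
yaw 38.93217328551357 z axis [-2.32122646e-03  8.31574459e-04 -9.99996960e-01]
to axis at given z, tool units: [ 3.818 -4.745  0.005]
7.5 -10.515608743265835 98.35909 109.640854
```

View pics/fin.png

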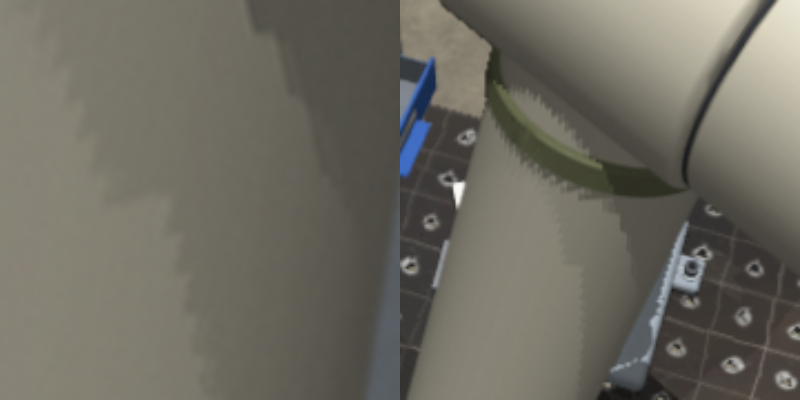

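The arm still hides the dial, so I'll go back towards the start pose.

Call:
arm_command(
  turn=[
    [0, 0, 0],
    [0, 0, 0],
    [0, 0, 0],
    [0, 0, 0],
    [0, 0, 0],
    [0, 0, 0],
    [0, 0, 0],
    [0, 0, 0],
    [0, 0, 0],
    [0, 0, 0],
  ],
  xyz=[
    [-0.73, 0.125, 0],
    [-0.73, 0.125, 0],
    [-0.73, 0.125, 0],
    [-0.73, 0.125, 0],
    [-0.73, 0.125, 0],
    [-0.73, 0.125, 0],
    [-0.73, 0.125, 0],
    [-0.73, 0.125, 0],
    [-0.73, 0.125, 0],
    [0, 0, 0],
  ],
  claw=[60, 60, 60, 60, 60, 60, 60, 60, 60, 60],
)

```text
time_s: 21.95
position: [0.2417, -0.5004, 0.3909]
tool_rot: [[0.777, 0.63, -0.001], [0.63, -0.777, 0.001], [-0.0, -0.001, -1.0]]
ft_force: [0.2, -0.9, -0.7]
grip_width: 0.06
gripper_force: 0.0
```

```bash
python3 - <<'E'
from dial import *
im,_=imaging.get_image('top'); a,lo,md,r=read('top',im); print(a,((a-128)%360)*np.pi/180/.2,lo,md)
c=np.zeros((400,800,3),np.uint8); c[:,:400]=r; c[:,400:]=cv2.resize(im[120:300,225:405],(400,400)); cv2.imwrite('pics/fin2.png',c)
E
```

```text
291.0 14.224433403753784 65.88993 229.34738
```

View pics/fin2.png

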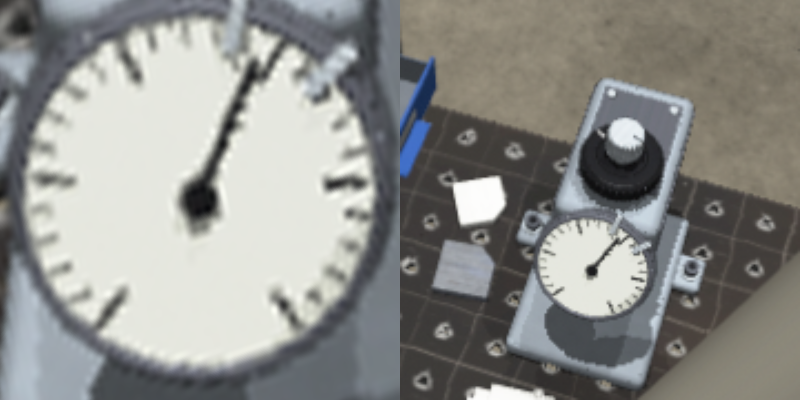

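The pointer stands between the tabs at about 14.3 N, the three coupons lie undisturbed, and the arm is clear. Handing in.

```bash
python3 -c "
from rig import env
print(env.close_job())"
```

```text
the job is handed in; nothing more can be done
None
```

The job is handed in (no verdict was returned): the large knob brought the load to about 7 N, and the small knob then took it to about 14.3 N, between the tabs by the last top-camera picture; both knobs are let go, the arm is clear, the two side coupons look undisturbed, and the coupon under the indenter was not checked.

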